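# Load the cell press and hold it at three clicks

## Task

Stand the two loose purple battery cells upright in the blue channel of the cell press, next to the two already there, so that all four make one neat row, and knock none over. Then take the red post of the press lever and swing it clockwise (seen from above) against its spring, feeling for the clicks: exactly three clicks, never a fourth. Finish while still holding the lever at the third click, where the pad presses the row together, for it springs back if let go.

Things in the scene. Friction and masses are not known exactly. Their poses are not given: they have to be found in the camera images.
- cell_press: Fixed press on an aluminium plate 150 x 260 mm. Origin on the bench under the channel's centre line; x across the channel, y along it to the fixed end stop, z up. Blue channel along x = 0, y -47 to +71 mm, 26 mm wide inside, floor 12 mm above the bench, walls with flared lips (45 mm over all) up to 30 mm. Stop's face at y = +65 mm; stop 20 mm wide, 70 mm high.
- row_end (a point): Foot of the end stop's face, on the channel floor: (0, 65, 12) mm in the press's frame.
- cell_row_1_mid (a point): Purple cell, upright cylinder 21.4 mm in diameter and 70 mm high, 69 g, loose, standing in the channel against the end stop at the start. Point: its centre, 35 mm above its foot; z along the cell.
- cell_row_2_mid (a point): Second such cell in the channel, beside the first. Point: its centre.
- cell_a_mid (a point): Loose such cell standing on the bench to one side of the press. Point: its centre, 35 mm above the bench. Grasp across the diameter.
- cell_b_mid (a point): Loose such cell standing on the bench on the other side of the press. Point: its centre, 35 mm above the bench.
- cell_row_1: the same cell in the channel, origin under its foot
- cell_row_2: the same second cell in the channel, origin under its foot
- cell_a: the same loose cell a, origin under its foot
- cell_b: the same loose cell b, origin under its foot
- lever_post (a point): Red upright post on the lever's end, 20 mm in diameter, 46 to 100 mm above the bench; this point on its axis 75 mm up, 100 mm from the pivot. The 16 mm wide lever arm lies below, top 42 mm above the bench. Axes turn with the lever; at angle 0 they are the press's, and the post lies from the pivot 220 degrees counter-clockwise from the press's x.
- lever_pivot (a point): The lever's upright turning axis, 75 mm above the bench, at (0, -115) mm in the press's frame.
- lever: The press lever: steel toothed disc 66 mm across, arm and red post. Origin on its upright turning axis at bench height; its axes are the press's at the rest stop and turn clockwise (seen from above) up to 1.35 rad. A spring drives it back to rest: 0.55 Nm at rest, 0.8 Nm at 1 rad; the clicks add and take away about 0.3 Nm.
- pad: Sprung rubber pad (18 mm wide, 66 mm high) facing the stop, face at y = -33.5 mm of the press at lever rest, so the open row is 98.5 mm long for four cells of 21.4 mm. The lever moves it 24 mm per rad towards the stop; it presses the row with 2 to 9 N. Origin on the press's origin at lever rest.
- pawl_block: Fixed blue block; its brass plunger clicks over the lever disc's teeth. Origin on the bench under the pivot, x towards the plunger, up to 5 degrees off the press's x, different each time. A = angle (rad) of lever_post's x clockwise from this x: clicks at A = 0.24, 0.48, 0.72, 0.96, 1.20; third notch 0.84. At the post the resistance rises 2 to 3 N before a click, then drops 4 to 6 N.

How it is judged:
On the way, in this order (a step that is already met when the one before it is completed fails the run):
1. All four cells stand upright in the channel, let go, with the lever still at rest (x of cell_row_1_mid in the frame of cell_press between -0.006 and 0.006 m and y of cell_row_1_mid in the frame of cell_press between -0.026 and 0.06 m and z of cell_row_1_mid in the frame of cell_press between 0.043 and 0.051 m and angle between each of cell_row_1_mid, cell_row_2_mid, cell_a_mid, cell_b_mid's own z axis and vertical below 0.12 rad and x of cell_row_2_mid in the frame of cell_press between -0.006 and 0.006 m and y of cell_row_2_mid in the frame of cell_press between -0.026 and 0.06 m and z of cell_row_2_mid in the frame of cell_press between 0.043 and 0.051 m and x of cell_a_mid in the frame of cell_press between -0.006 and 0.006 m and y of cell_a_mid in the frame of cell_press between -0.026 and 0.06 m and z of cell_a_mid in the frame of cell_press between 0.043 and 0.051 m and x of cell_b_mid in the frame of cell_press between -0.006 and 0.006 m and y of cell_b_mid in the frame of cell_press between -0.026 and 0.06 m and z of cell_b_mid in the frame of cell_press between 0.043 and 0.051 m and contact force between the fingers and cell_row_1 below 0.2 N and contact force between the fingers and cell_row_2 below 0.2 N and contact force between the fingers and cell_a below 0.2 N and contact force between the fingers and cell_b below 0.2 N and distance of lever_post from where it was at the start of the episode below 0.01 m), for 0.2 s.
2. The lever is past the third click and short of the fourth (angle between the x axis of lever_post and the x axis of pawl_block, either way round between 0.76 and 0.92 rad), for 0.3 s.
At the end, for the whole second after the job is handed in: All four cells stand upright in the channel (within 7 degrees, 6 mm of its centre line), at rest, the pad presses them with over 0.8 N; the lever is still, past the third click and short of the fourth (0.76 to 0.92 rad), and the fingers hold it with over 1.5 N (all of step 2 and x of cell_row_1_mid in the frame of cell_press between -0.006 and 0.006 m and y of cell_row_1_mid in the frame of cell_press between -0.026 and 0.06 m and z of cell_row_1_mid in the frame of cell_press between 0.043 and 0.051 m and angle between each of cell_row_1_mid, cell_row_2_mid, cell_a_mid, cell_b_mid's own z axis and vertical below 0.12 rad and x of cell_row_2_mid in the frame of cell_press between -0.006 and 0.006 m and y of cell_row_2_mid in the frame of cell_press between -0.026 and 0.06 m and z of cell_row_2_mid in the frame of cell_press between 0.043 and 0.051 m and x of cell_a_mid in the frame of cell_press between -0.006 and 0.006 m and y of cell_a_mid in the frame of cell_press between -0.026 and 0.06 m and z of cell_a_mid in the frame of cell_press between 0.043 and 0.051 m and x of cell_b_mid in the frame of cell_press between -0.006 and 0.006 m and y of cell_b_mid in the frame of cell_press between -0.026 and 0.06 m and z of cell_b_mid in the frame of cell_press between 0.043 and 0.051 m and linear speed of each of cell_row_1, cell_row_2, cell_a, cell_b below 0.02 m/s and angular speed of lever below 0.08 rad/s and contact force between the fingers and lever above 1.5 N and contact force between pad and anything else above 0.8 N); the arm keeps its last pose, push and grip.
It fails at once if the lever is swung past the fourth click (angle between the x axis of lever_post and the x axis of pawl_block, either way round above 0.98 rad).
It fails at once if a cell is knocked over (angle between any of cell_row_1_mid, cell_row_2_mid, cell_a_mid, cell_b_mid's own z axis and vertical above 0.7 rad).
It also fails if it takes over 72 s, if anything falls off the work surface, if the arm or the gripper's body presses on something with over 40 N, if the wrist force passes 120 N, or if a joint passes its speed limit or range.

## Robot

A 6-joint arm with a two-finger parallel gripper is mounted at the origin on a cart in front of the work surface, level with it; the furniture and walls round the work are solid. World frame = base frame: x ahead of the robot, y to its left, z up, the work surface at z = 0. Lengths are in m, angles in rad, forces in N, time in s.
With the tool pointing down it reaches from about 0.35 to 0.775 m from the base axis. Payload 5.5 kg.
Tool frame: the origin (TCP) lies on the centre line of the jaws, within the pads' length; the fingertips stand 22 mm ahead of it and the grasp point (between the pads) lies 3 mm ahead of it; z points along the fingers, y is the direction in which the jaws open and shut (so a half turn about z gives the same grasp; the last joint's range is limited). The gripper opens to 85 mm and grips with 20 to 120 N. Pads are 22 mm wide; open, the fingers measure 114 mm over their backs; the gripper's body (76 mm by 85 mm) begins 54 mm behind the grasp point. The pads swing forward as they close: fully open they stand 13 mm farther back than shut.
Start: joints at [0.98, 0.313, 0.046, 1.304, 0, 1.431], TCP at [0.251, 0.518, 0.253] pointing down, gripper open.
Joint ranges: [-2.76, 2.76], [-0.86, 1.69], [-1.03, 1.26], [-2.2, 2.34], [-1.47, 1.5], [-3.14, 3.14]. Speed limits (rad/s): [2.57, 2.57, 3.14, 3.14, 3.14, 3.14].

## Interface

Orientations are given as a unit quaternion [x, y, z, w].
In Python, from bench import * gives the robot as it stands. The module is installed in compiled form; this text tells all that it offers. Calls block until the motion is done:
- goto(position, orientation): joint-space move of the TCP to a pose.
- servo_line(position, orientation=None, velocity=0.15, max_force=None): straight line of the TCP; orientation=None keeps the orientation; velocity is the mean speed in m/s. With max_force (N) it stops when the force on the tool has changed by that much, and returns True; else False.
- move_joints(angles): joint-space move.
- gripper_to(opening, grasp_force=None): finger opening in m; grasp_force is the grip in N (None keeps the last); returns when the fingers have stopped.
- pause(seconds).
- ik(position, orientation): joint angles nearest the present ones, or None.
- snapshot(name): name is "scene" or "top"; returns a dict with "color" (400x640x3 uint8, blue, green, red), "depth" (400x640 float32, m along the optical axis (not along the pixel's ray), 0 where there is no reading), "fovy" (degrees; the focal length in pixels is half the picture's height over the tangent of half this angle, whatever the lens; pixels are square), "cx", "cy" (the principal point, pixels), "k1" (the pictures are not rectified: a ray, as slopes to the right and down, at radius r is drawn at 1 + k1 r^2 times it, then the intrinsics apply), "R" (3x3) and "t" (3): a world point X has camera coordinates R X + t. Camera axes: x right, y down, z forward; pixel columns grow to the right and rows downward; lengths in m; the calibration is good to about 2 mm. A picture is of the moment at which its call begins.
A pose or a line that the arm cannot do raises Unreachable and nothing moves.
- job_done(): hands the job in, once; it reports no verdict.
Trained networks look in a picture, given as the dict that the camera call returned (one of the last four; its "shot" number tells which), for a name from the list of things; names that differ only in an ending like _2 or _b are one class to them, and where a whole thing is asked for, a point or a joint stands for the part that bears it (a point fixed in the world has none). Each returns a list of dicts, best first, with "confidence" (0 to 1); they miss things now and then, are a little off and sometimes report something else, mostly with a low value. They report only what shows in the picture. A call takes as long as a camera call.
- boxes_of(query, picture): "at" ([column, row] in pixels, amid what is visible of it).
- silhouettes(query, picture): "region" (400x640 bool, what is visible of it) and "at" ([column, row] in pixels, amid what is visible of it).
- place_of(query, picture): "at" ([column, row] in pixels: a listed point, or the origin of a listed thing).
Readings, each from a call of its own:
- read_time(): time.
- read_joints(): joint angles.
- read_qd(): joint speeds.
- read_joint_efforts(): joint torques, N m.
- read_tcp_pos(): TCP position.
- read_tool_rot(): TCP orientation.
- read_wrist_force(): force on the tool from outside, world axes, zero at the start.
- read_wrist_torque(): the same for the moment, N m.
- read_gripper_width(): finger opening in m.
Only numpy, scipy, OpenCV 4.12 (cv2) and the standard library are available. Lean on these libraries where they do the work, as an engineer would, in place of code of your own. Each camera call takes 0.05 s, during which the arm holds its last target.

## Working session

There is one attempt and no reset: what is moved stays moved. The work goes in short steps, each a Python script; the robot and the scene stay as the last script left them, time stands still between calls to the robot, and variables do not carry over. Pictures are saved under pics/ and viewed, and the job is handed in when it is done.

```bash
mkdir -p pics; ls
cat > h.py <<'E'
from bench import *
import numpy as np, cv2
def undist(s,px):
    f=200/np.tan(np.radians(s["fovy"])/2)
    d=np.array([(px[0]-s["cx"])/f,(px[1]-s["cy"])/f]); u=d.copy()
    for _ in range(30): u=d/(1+s["k1"]*(u@u))
    return u
def ray(s,px):
    u=undist(s,px); R=np.array(s["R"]);t=np.array(s["t"])
    return -R.T@t, R.T@np.array([u[0],u[1],1.])
def at_z(s,px,z):
    o,d=ray(s,px); return o+d*(z-o[2])/d[2]
def project(s,X):
    f=200/np.tan(np.radians(s["fovy"])/2)
    c=np.array(s["R"])@np.array(X)+np.array(s["t"]); u=c[:2]/c[2]
    u=u*(1+s["k1"]*(u@u)); return np.array([s["cx"]+f*u[0],s["cy"]+f*u[1]])
E
python3 - <<'E'
from h import *
np.set_printoptions(precision=4,suppress=True)
print(read_time(),read_tcp_pos(),read_tool_rot(),read_gripper_width())
for n in ("scene","top"):
    s=snapshot(n); cv2.imwrite(f"pics/{n}0.png",s["color"])
    o,d=ray(s,(320,200)); print(n,o,d,s["fovy"],s["k1"])
    for q,z in (("cell_a_mid",.035),("cell_row_1_mid",.047),("lever_post",.075),("lever_pivot",.075),("row_end",.012),("cell_press",0),("pawl_block",0)):
        for r in place_of(q,s): print(q,np.array(r["at"]),round(r["confidence"],2),at_z(s,r["at"],z)[:2])
print(read_time())
E
```

```text
pics
0.0 [0.2503 0.5171 0.2524] [ 0.2235  0.9747 -0.0009 -0.0003] 0.0855354518102875
scene [-0.2711 -0.8172  0.6177] [ 0.6288  0.6424 -0.4382] 42.11941573760828 -0.0982537684468156
cell_a_mid [228.6 175.9] 0.46 [0.4866 0.3279]
cell_row_1_mid [291.1 192.3] 0.55 [0.5255 0.1035]
lever_post [353.5 220.4] 0.64 [ 0.4893 -0.1465]
lever_pivot [350.9 199.4] 0.56 [ 0.5632 -0.0705]
lever_pivot [352.2 220.8] 0.16 [ 0.4858 -0.1458]
cell_press [309.7 212.8] 0.67 [0.5433 0.0526]
top [0.397  0.0272 1.1248] [ 0.098  -0.0129 -0.9951] 54.10220233465127 -0.08687469561981652
cell_a_mid [438.  209.8] 0.66 [ 0.4794 -0.3206]
cell_a_mid [204.3 203.7] 0.52 [0.4912 0.3372]
cell_row_1_mid [290.8 189.7] 0.65 [0.5312 0.0944]
lever_pivot [351.3 176.8] 0.6 [ 0.5645 -0.0709]
row_end [286.6 193.3] 0.69 [0.5251 0.1084]
row_end [436.8 212.3] 0.23 [ 0.4739 -0.3242]
cell_press [306.9 187.1] 0.71 [0.545  0.0508]
0.8
```

View pics/scene0.png

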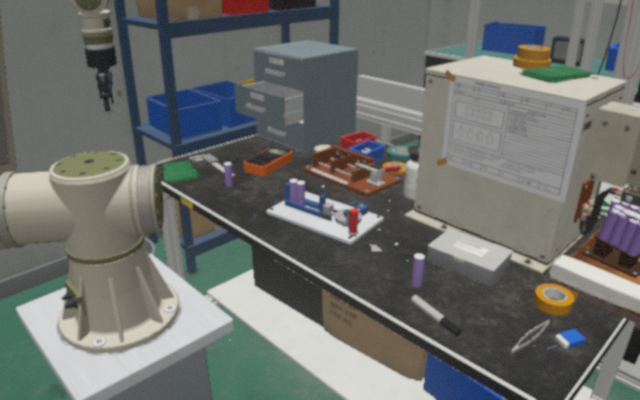

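View pics/top0.png

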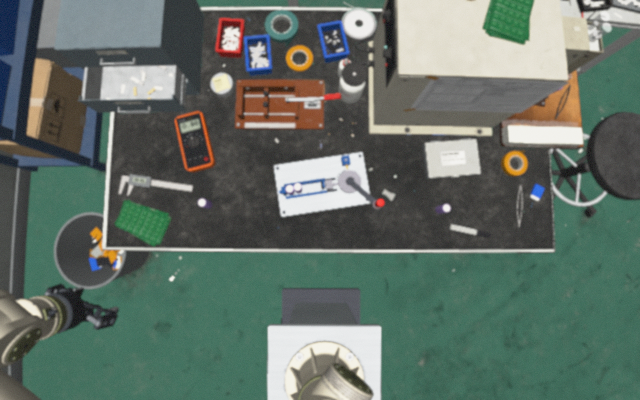

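The images show the press on its white plate (top: plate around 275–370, 155–215). The row cells are at (291,189), the loose cells at (204,203) and (440,209), and the red post at (380,203). I'll refine these positions next.

```bash
cat > loc.py <<'E'
from h import *
np.set_printoptions(precision=4,suppress=True)
S={n:snapshot(n) for n in ("scene","top")}
for n,s in S.items():
    im=s["color"]
    x0,y0,w,h=(265,165,130,90) if n=="scene" else (265,145,130,90)
    cv2.imwrite(f"pics/crop_{n}.png",cv2.resize(im[y0:y0+h,x0:x0+w],None,fx=6,fy=6,interpolation=cv2.INTER_CUBIC))
    hsv=cv2.cvtColor(im,cv2.COLOR_BGR2HSV)
    for q in ("cell_a","lever_post","pad","lever","pawl_block","cell_press"):
        for r in silhouettes(q,s):
            m=r["region"]; ys,xs=np.nonzero(m)
            d=s["depth"][m]; d=d[d>0]
            # world points from depth
            P=[]
            for x,y in zip(xs,ys):
                z=s["depth"][y,x]
                if z>0:
                    u=undist(s,(x,y)); P.append(np.array(s["R"]).T@(np.array([u[0],u[1],1])*z-np.array(s["t"])))
            P=np.array(P)
            if len(P)==0: continue
            top=P[P[:,2]>np.percentile(P[:,2],95)-.006]
            print(n,q,round(r["confidence"],2),np.array(r["at"]),len(P),"zmax",np.percentile(P[:,2],95),"topc",top.mean(0),"all med",np.median(P,0))
E
python3 loc.py
```

```text
scene cell_a 0.9 [417.4 267.7] 342 zmax 0.0688596273925126 topc [ 0.4775 -0.332   0.0674] all med [ 0.473  -0.3348  0.0394]
scene cell_a 0.25 [328.7 215. ] 3024 zmax 0.06730462704422109 topc [ 0.4956 -0.1068  0.0801] all med [ 0.5201 -0.0171  0.0133]
scene lever_post 0.91 [347.4 221.9] 561 zmax 0.09878934909391214 topc [ 0.4888 -0.1464  0.0986] all med [ 0.5234 -0.1015  0.0422]
scene pad 0.52 [320.3 203.5] 84 zmax 0.06514675858580775 topc [0.5413 0.0062 0.0635] all med [0.5387 0.0054 0.051 ]
scene lever 0.73 [349.8 219.4] 530 zmax 0.09890786524194643 topc [ 0.4888 -0.1464  0.0986] all med [ 0.5216 -0.1027  0.0439]
scene pawl_block 0.5 [361.4 209.6] 110 zmax 0.03620549466376621 topc [ 0.6163 -0.0595  0.0335] all med [ 0.6163 -0.0648  0.0308]
scene cell_press 0.77 [326.7 216.2] 3062 zmax 0.06752475359574146 topc [ 0.4961 -0.1052  0.0801] all med [ 0.5201 -0.0173  0.0133]
top cell_a 0.63 [205.5 201.9] 56 zmax 0.07295698733276379 topc [0.4932 0.3318 0.0709] all med [0.4926 0.3283 0.068 ]
top cell_a 0.58 [444.3 206.9] 96 zmax 0.07245849280937446 topc [ 0.4834 -0.3306  0.0703] all med [ 0.4834 -0.3269  0.0542]
top cell_a 0.37 [346.1 161.3] 100 zmax 0.03749848993534134 topc [ 0.6204 -0.0591  0.035 ] all med [ 0.6188 -0.0591  0.0338]
top lever_post 0.83 [352.8 187.7] 656 zmax 0.09835122939169261 topc [ 0.494  -0.1438  0.1002] all med [ 0.5471 -0.0819  0.0372]
top lever 0.81 [358.5 187.8] 676 zmax 0.09818943244515835 topc [ 0.494  -0.1438  0.1002] all med [ 0.5448 -0.0825  0.0369]
top pawl_block 0.68 [348.6 162.3] 106 zmax 0.03747922622493087 topc [ 0.6204 -0.0591  0.035 ] all med [ 0.6174 -0.0596  0.0334]
top pawl_block 0.46 [289.9 189.5] 72 zmax 0.08484823574828353 topc [0.5317 0.0956 0.0824] all med [0.5287 0.0943 0.0807]
top cell_press 0.61 [322.3 185.4] 4471 zmax 0.04494666877068975 topc [ 0.5331 -0.0564  0.0531] all med [0.5512 0.0043 0.0136]
```

View pics/crop_scene.png

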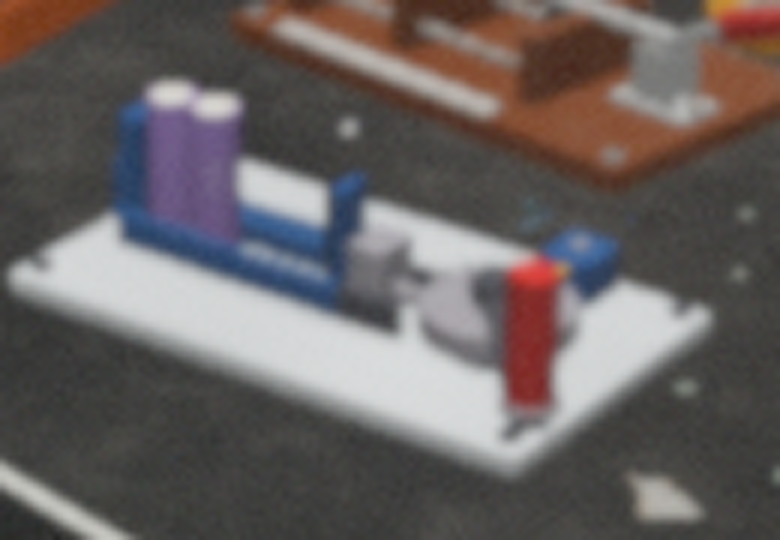

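View pics/crop_top.png

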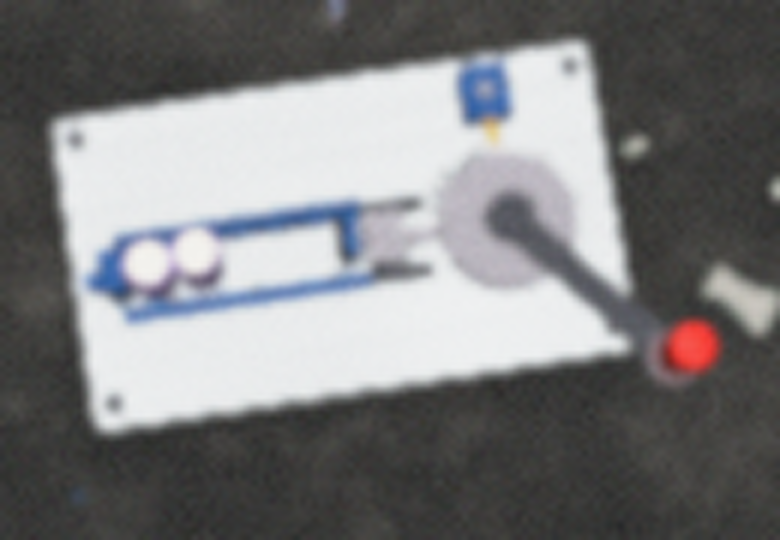

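```bash
cat > fit.py <<'E'
from h import *
from scipy.optimize import least_squares
np.set_printoptions(precision=4,suppress=True)
S={n:snapshot(n) for n in ("scene","top")}
off={"scene":(265,165),"top":(265,145)}
c=lambda n,p:(np.array(p)+.5)/6-.5+np.array(off[n])
a=np.radians(220)
# press-frame features
post=(.1*np.cos(a),-.115+.1*np.sin(a),.1)
F={"top":[((0,.0543,.082),(147,260)),((0,.0329,.082),(197,253)),(post,(692,345)),((0,-.115,.05),(512,215))],
 "scene":[((0,.0543,.082),(171,95)),((0,.0329,.082),(216,106)),(post,(535,270))]}
C={"top":[(52,120),(588,42),(636,352),(97,432)]}
def W(p,X):
    X=np.array(X);ct,st=np.cos(p[2]),np.sin(p[2]); return np.array([p[0]+ct*X[0]-st*X[1],p[1]+st*X[0]+ct*X[1],X[2]])
p0=[.545,.05,.15]
for ns in (["top"],["scene"],["top","scene"]):
    f=lambda p:np.concatenate([project(S[n],W(p,X))-c(n,u) for n in ns for X,u in F[n]])
    r=least_squares(f,p0); print(ns,r.x,"res px",r.fun.reshape(-1,2).tolist())
P=[at_z(S["top"],c("top",u),.012) for u in C["top"]]
print("corners",np.array(P)[:,:2]); 
e=lambda i,j:np.arctan2(*(P[j]-P[i])[1::-1])
print("edge yaws (press y dir)", e(1,0)-np.pi/2,e(2,3)-np.pi/2, e(3,0),e(2,1))
for n in F:
    print(n,[at_z(S[n],c(n,u),X[2])[:2].round(4).tolist() for X,u in F[n]])
for n,b in (("top",(195,190,20,25)),("top",(430,195,25,25)),("scene",(215,150,30,45)),("scene",(400,245,35,50))):
    x,y,w,h=b; cv2.imwrite(f"pics/cell_{n}_{x}.png",cv2.resize(S[n]["color"][y:y+h,x:x+w],None,fx=10,fy=10,interpolation=cv2.INTER_CUBIC))
    d=S[n]["color"][y:y+h,x:x+w].astype(float).min(2); m=d>d.max()*.75
    ys,xs=np.nonzero(m); q=(xs.mean()+x,ys.mean()+y); print(n,b,q,m.sum(),at_z(S[n],q,.07))
E
python3 fit.py; cd pics; python3 -c "
import cv2,numpy as np
ims=[cv2.imread(f) for f in ('cell_top_195.png','cell_top_430.png','cell_scene_215.png','cell_scene_400.png')]
H=500;o=np.zeros((H,1150,3),np.uint8);x=0
for i in ims:o[:i.shape[0],x:x+i.shape[1]]=i;x+=i.shape[1]+10
cv2.imwrite('cells.png',cv2.resize(o,None,fx=.65,fy=.65))"
```

```text
['top'] [0.5403 0.0436 0.1607] res px [[-0.12667376995733548, -0.000422647899824824], [-0.5664231555285255, -0.032619055153844556], [0.5056943125155158, 0.1687788891508717], [0.18988105378321052, -0.15836190043282272]]
['scene'] [0.5381 0.0442 0.1593] res px [[0.4089682017263385, -0.2959641729453608], [-0.5417738927385471, -0.07151962260235223], [0.11824978448800039, 0.26505420751246334]]
['top', 'scene'] [0.5395 0.0442 0.1602] res px [[-0.34452351139418624, 0.2836397503264152], [-0.7830544537254696, 0.25518826873866374], [0.28545933853507677, 0.505025293733155], [-0.010625036243197883, 0.14547128878228932], [0.8080255065226538, -0.43789401257950544], [-0.13881035690360477, -0.2181981421739465], [0.6123484322304193, 0.054479189706029274]]
corners [[ 0.608   0.1482]
 [ 0.6489 -0.1098]
 [ 0.4985 -0.1321]
 [ 0.4584  0.124 ]]
edge yaws (press y dir) 0.15706943499956694 0.15562718933951514 0.16023718946619214 0.14746602999272926
top [[0.5316, 0.0969], [0.535, 0.0745], [0.4938, -0.1443], [0.5583, -0.0694]]
scene [[0.5275, 0.0971], [0.5336, 0.0754], [0.4917, -0.1439]]
top (195, 190, 20, 25) (np.float64(201.33333333333334), np.float64(202.0)) 42 [0.4928 0.3356 0.07  ]
top (430, 195, 25, 25) (np.float64(446.06976744186045), np.float64(207.72093023255815)) 43 [ 0.4826 -0.3321  0.07  ]
scene (215, 150, 30, 45) (np.float64(221.9), np.float64(165.5)) 60 [0.4703 0.3329 0.07  ]
scene (400, 245, 35, 50) (np.float64(421.7169811320755), np.float64(253.83018867924528)) 53 [ 0.4903 -0.3301  0.07  ]
```

View pics/cells.png

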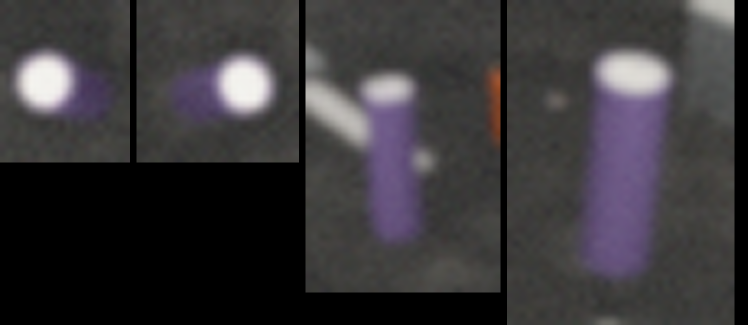

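```bash
cat >> h.py <<'E'
from scipy.spatial.transform import Rotation as Ro
PX,PY,TH=.5397,.0440,.1595
def q(al): 
    y=np.array([np.cos(al),np.sin(al),0]);z=np.array([0,0,-1.]);return Ro.from_matrix(np.c_[np.cross(y,z),y,z]).as_quat().tolist()
def W(x,y): return np.array([PX+np.cos(TH)*x-np.sin(TH)*y,PY+np.sin(TH)*x+np.cos(TH)*y])
def P(xy,z): return [float(xy[0]),float(xy[1]),float(z)]
E
python3 - <<'E'
from h import *
np.set_printoptions(precision=3,suppress=True)
s=snapshot("scene")
print(at_z(s,(227.3-.5,163.0),.07),at_z(s,(418.7,255.7),.07))
pv=W(0,-.115)
for al in (TH,TH+np.pi,TH-np.pi):
    for nm,p in (("L",(.492,.3345)),("c3",W(0,.0095)),("c4",W(0,-.015)),("R",(.484,-.3315))):
        for z in (.055,.16):
            print(al,nm,z,ik(P(p,z),q(al)))
for k in (0,np.pi):
  for f in (0,.4,.95):
    a=np.radians(220)+TH-f; p=pv+.1*np.array([np.cos(a),np.sin(a)])
    print("lev",k,f,p,ik(P(p,.083),q(a+np.pi/2+k)),ik(P(p,.16),q(a+np.pi/2+k)))
E
```

```text
[0.491 0.339 0.07 ] [ 0.48 -0.33  0.07]
0.1595 L 0.055 [ 0.462  0.48  -0.215  0.876  0.     1.874]
0.1595 L 0.16 [ 0.462  0.393 -0.071  1.107  0.     1.874]
0.1595 c3 0.055 [-0.05   0.391 -0.36   0.82   0.     1.362]
0.1595 c3 0.16 [-0.05   0.294 -0.215  1.062  0.     1.362]
0.1595 c4 0.055 [-0.094  0.394 -0.355  0.822  0.     1.317]
0.1595 c4 0.16 [-0.094  0.297 -0.21   1.064  0.     1.317]
0.1595 R 0.055 [-0.737  0.466 -0.238  0.867  0.     0.674]
0.1595 R 0.16 [-0.737  0.377 -0.094  1.099  0.     0.674]
3.301092653589793 L 0.055 [ 0.462  0.48  -0.215  0.876  0.    -1.268]
3.301092653589793 L 0.16 [ 0.462  0.393 -0.071  1.107  0.    -1.268]
3.301092653589793 c3 0.055 [-0.05   0.391 -0.36   0.82   0.    -1.78 ]
3.301092653589793 c3 0.16 [-0.05   0.294 -0.215  1.062  0.    -1.78 ]
3.301092653589793 c4 0.055 [-0.094  0.394 -0.355  0.822  0.    -1.824]
3.301092653589793 c4 0.16 [-0.094  0.297 -0.21   1.064  0.    -1.824]
3.301092653589793 R 0.055 [-0.737  0.466 -0.238  0.867  0.    -2.468]
3.301092653589793 R 0.16 [-0.737  0.377 -0.094  1.099  0.    -2.468]
-2.982092653589793 L 0.055 [
[... 569 characters left out ...]
43  0.314 -0.395  0.861  0.     1.841] [-0.443  0.244 -0.282  1.044  0.     1.841]
lev 0 0.4 [ 0.468 -0.114] [-0.405  0.26  -0.472  0.838  0.     2.279] [-0.405  0.186 -0.357  1.028  0.     2.279]
lev 0 0.95 [ 0.458 -0.06 ] [-0.305  0.227 -0.518  0.826  0.     2.929] [-0.305  0.15  -0.402  1.019  0.     2.929]
lev 3.141592653589793 0 [ 0.493 -0.145] [-0.443  0.314 -0.395  0.861  0.    -1.301] [-0.443  0.244 -0.282  1.044  0.    -1.301]
lev 3.141592653589793 0.4 [ 0.468 -0.114] [-0.405  0.26  -0.472  0.838  0.    -0.863] [-0.405  0.186 -0.357  1.028  0.    -0.863]
lev 3.141592653589793 0.95 [ 0.458 -0.06 ] [-0.305  0.227 -0.518  0.826  0.    -0.212] [-0.305  0.15  -0.402  1.019  0.    -0.212]
```

Run:
```python
from h import *
np.set_printoptions(precision=4,suppress=True)
t0=read_time()
c=(.4918,.3365)
goto(P(c,.15),q(TH)); print(read_time()-t0)
print(servo_line(P(c,.055),velocity=.12,max_force=10),read_tcp_pos())
gripper_to(0.0,30); print("w",read_gripper_width(),read_time())
servo_line(P(c,.15),velocity=.15)
goto(P(W(0,.0095),.15),q(TH)); pause(.2)
print(read_time(),read_tcp_pos(),read_wrist_force())
for n in ("scene","top"):
    s=snapshot(n); x0,y0,w,h=(265,140,130,115) if n=="scene" else (255,130,130,105)
    cv2.imwrite(f"pics/held1_{n}.png",cv2.resize(s["color"][y0:y0+h,x0:x0+w],None,fx=5,fy=5,interpolation=cv2.INTER_CUBIC))
```

```text
1.2167
False [0.4922 0.337  0.0558]
w 0.02078870691577279 4.4083
6.5 [0.5382 0.0547 0.1499] [-1.2246  0.5862 -0.5499]
```

View pics/held1_scene.png

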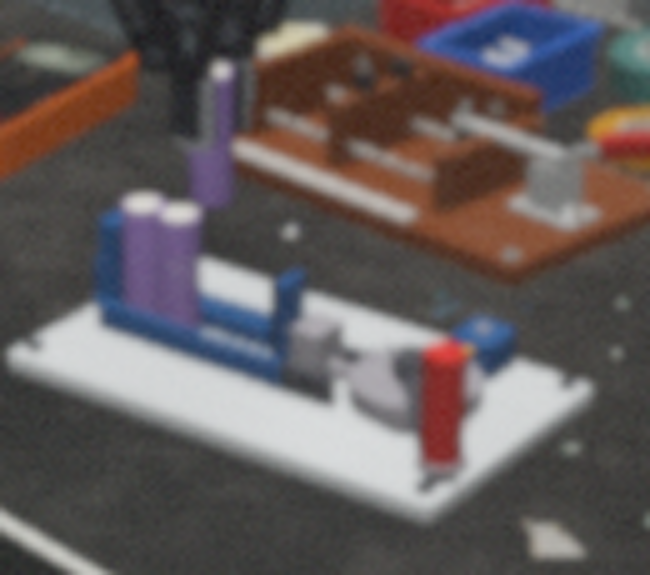

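View pics/held1_top.png

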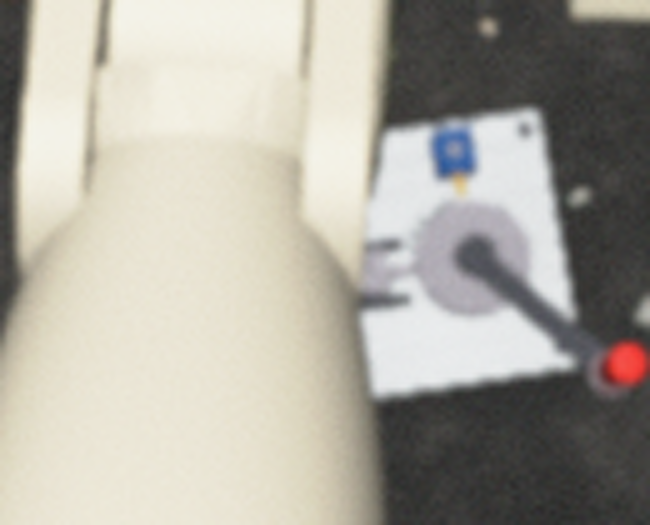

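Run:
```python
from h import *
np.set_printoptions(precision=4,suppress=True)
for _ in range(3): print(read_tcp_pos())
s=snapshot("scene"); t=read_tcp_pos()
u=lambda p:(p+.5-np.array([265,140]))*5-.5
print("held foot",u(project(s,[t[0],t[1],t[2]-.055])),"mid low",u(project(s,[t[0],t[1],t[2]-.04])))
print("row1 top",u(project(s,P(W(0,.0543),.082))),"row2",u(project(s,P(W(0,.0329),.082))))
x0,y0=290,150
cv2.imwrite("pics/h1z.png",cv2.resize(s["color"][y0-5:y0+35,x0-15:x0+35],None,fx=14,fy=14,interpolation=cv2.INTER_CUBIC))
```

```text
[0.5382 0.0544 0.15  ]
[0.5382 0.0544 0.15  ]
[0.5382 0.0544 0.15  ]
held foot [214.9468 199.3265] mid low [214.7659 171.706 ]
row1 top [146.9896 201.8571] row2 [179.7415 212.1309]
```

View pics/h1z.png

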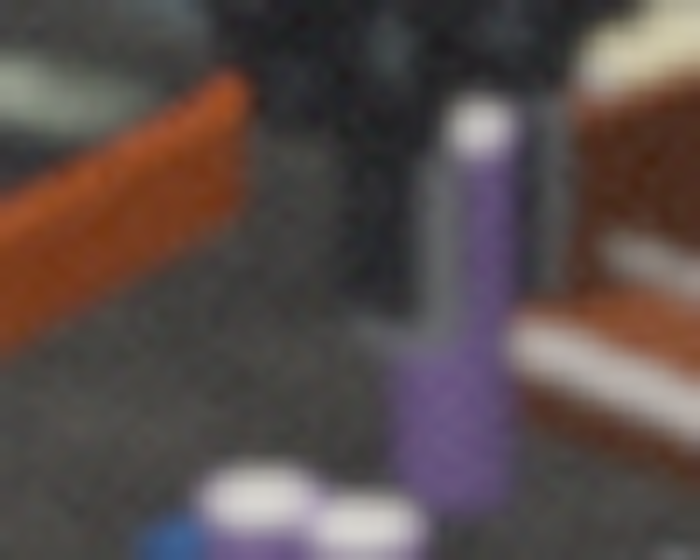

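Run:
```python
from h import *
np.set_printoptions(precision=4,suppress=True)
c=W(0,.006)
servo_line(P(c,.12),velocity=.12)
print(read_wrist_force(),read_tcp_pos())
print(servo_line(P(c,.067),velocity=.06,max_force=8),read_tcp_pos(),read_wrist_force())
servo_line(P(c,.0665),velocity=.02,max_force=6);print(read_tcp_pos(),read_wrist_force(),read_time())
s=snapshot("scene");cv2.imwrite("pics/in1.png",cv2.resize(s["color"][150:250,265:395],None,fx=6,fy=6,interpolation=cv2.INTER_CUBIC))
```

```text
[-0.0982 -0.8547  0.049 ] [0.5382 0.05   0.1196]
True [0.5379 0.05   0.0672] [-1.3874  0.4605  4.3045]
[0.5387 0.0499 0.0672] [-2.1076 -0.083   6.3236] 8.1417
```

View pics/in1.png

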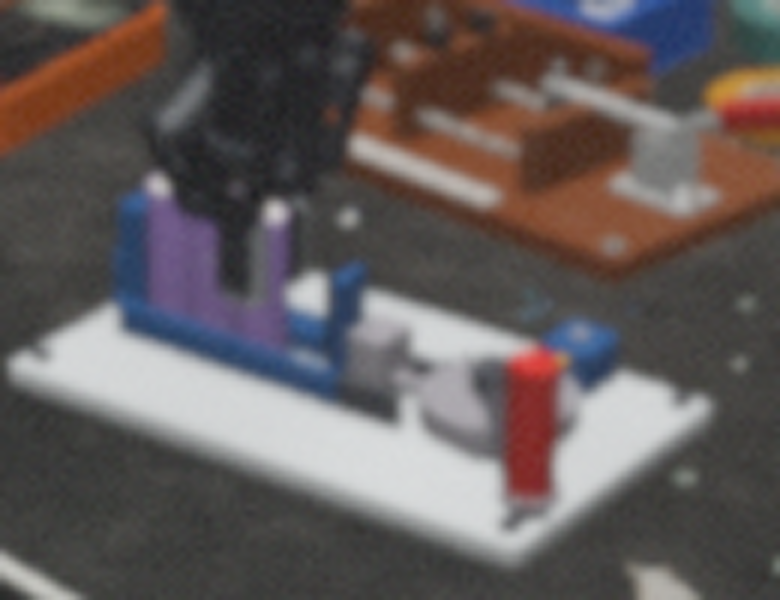

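Run:
```python
from h import *
np.set_printoptions(precision=4,suppress=True)
t=read_tcp_pos()
servo_line([t[0],t[1],.068],velocity=.03)
c=W(0,.0095); print(servo_line(P(c,.068),velocity=.02,max_force=5),read_tcp_pos(),read_wrist_force())
servo_line(P(W(0,.0085),.0672),velocity=.02,max_force=5);print(read_tcp_pos(),read_wrist_force())
gripper_to(.06); pause(.1)
t=read_tcp_pos(); print(t,read_gripper_width())
servo_line([t[0],t[1],.16],velocity=.15,max_force=8)
gripper_to(.085)
goto(P((.4815,-.3315),.15),q(TH)); print(read_time())
for n in ("scene","top"):
    s=snapshot(n);x0,y0=(265,150) if n=="scene" else (265,145)
    cv2.imwrite(f"pics/rel1_{n}.png",cv2.resize(s["color"][y0:y0+90,x0:x0+130],None,fx=6,fy=6,interpolation=cv2.INTER_CUBIC))
```

```text
False [0.5381 0.0535 0.0679] [ 0.0133 -0.6215 -0.8317]
[0.5384 0.0524 0.0672] [0.1305 1.1986 1.353 ]
[0.5384 0.0524 0.0672] 0.059951114861526884
12.1583
```

View pics/rel1_scene.png

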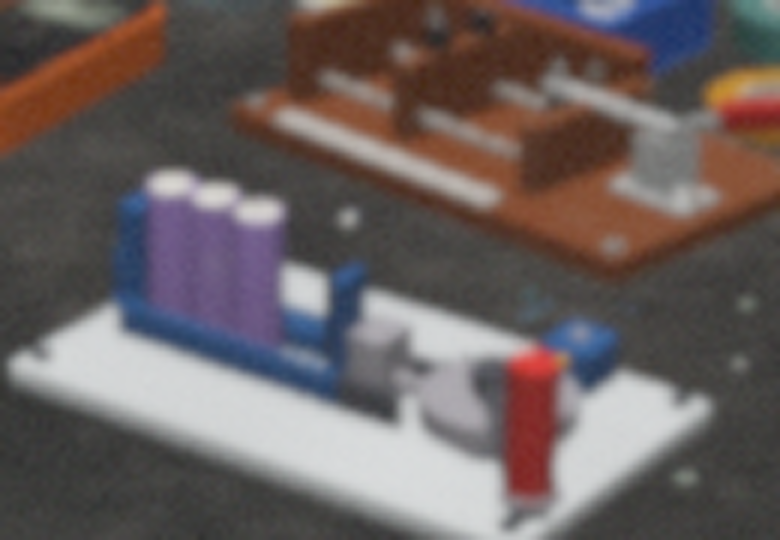

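View pics/rel1_top.png

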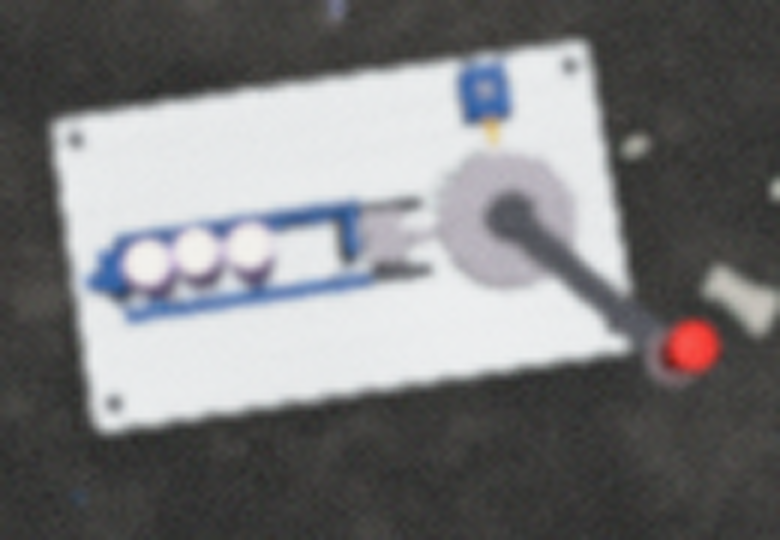

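Third cell stands in line, with its top at (250,248) in the top crop. Next is the right cell.

Run:
```python
from h import *
np.set_printoptions(precision=4,suppress=True)
c=(.4815,-.3315); print(read_tcp_pos())
print(servo_line(P(c,.055),velocity=.12,max_force=10),read_tcp_pos())
gripper_to(0.0,30); print("w",read_gripper_width(),read_time())
servo_line(P(c,.16),velocity=.15)
goto(P(W(0,-.0165),.16),q(TH)); pause(.2)
servo_line(P(W(0,-.0165),.125),velocity=.12); pause(.2)
print(read_time(),read_tcp_pos(),W(0,-.0165),read_wrist_force())
s=snapshot("scene"); t=read_tcp_pos()
u=lambda p:(p+.5-np.array([265,140]))*6-.5
print("held foot pred",u(project(s,[t[0],t[1],t[2]-.055])),"c3 top pred(y=.009)",u(project(s,P(W(0,.009),.082))))
cv2.imwrite(f"pics/held2.png",cv2.resize(s["color"][140:235,265:395],None,fx=6,fy=6,interpolation=cv2.INTER_CUBIC))
```

```text
[ 0.4821 -0.3302  0.1501]
False [ 0.482  -0.3318  0.0557]
w 0.020735050154538675 13.8
16.8583 [0.543  0.0276 0.1259] [0.5423 0.0277] [-0.3055 -0.4265 -0.5984]
held foot pred [310.409  307.9874] c3 top pred(y=.009) [260.5214 268.6918]
```

View pics/held2.png

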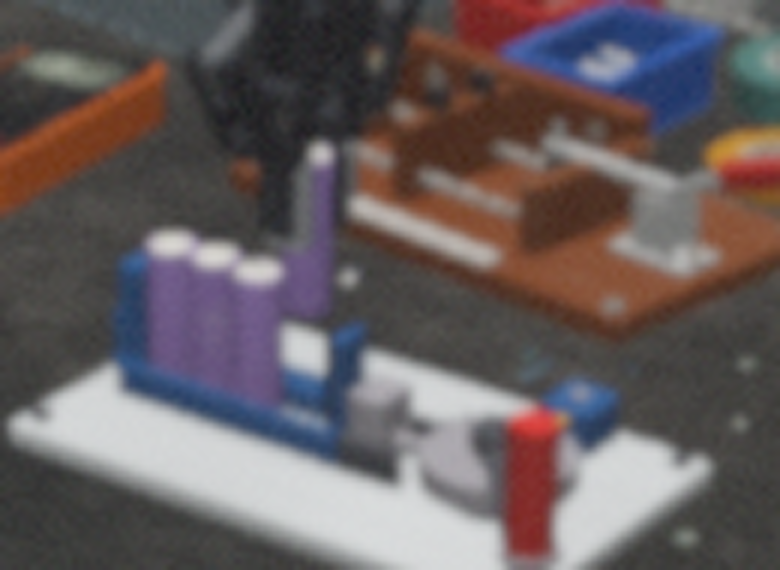

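Run:
```python
from h import *
np.set_printoptions(precision=4,suppress=True)
c=W(0,-.0165)
print(servo_line(P(c,.067),velocity=.06,max_force=8),read_tcp_pos(),read_wrist_force())
t=read_tcp_pos()
if t[2]<.069:
    servo_line(P(c,.068),velocity=.03)
    print(servo_line(P(W(0,-.014),.068),velocity=.02,max_force=5),read_tcp_pos())
    servo_line(P(W(0,-.014),.067),velocity=.02,max_force=5);print(read_tcp_pos(),read_wrist_force())
    gripper_to(.06); pause(.1)
    t=read_tcp_pos()
    servo_line([t[0],t[1],.17],velocity=.15,max_force=8)
    a=np.radians(220)+TH
    p=W(0,-.115)+.1*np.array([np.cos(a),np.sin(a)])
    goto(P(p,.17),q(a-np.pi/2)); print(read_time(),read_joints())
for n in ("scene","top"):
    s=snapshot(n);x0,y0=(265,150) if n=="scene" else (265,145)
    cv2.imwrite(f"pics/rel2_{n}.png",cv2.resize(s["color"][y0:y0+90,x0:x0+130],None,fx=6,fy=6,interpolation=cv2.INTER_CUBIC))
```

```text
True [0.5416 0.0278 0.0672] [-0.5268 -0.1366  5.1419]
False [0.5417 0.0303 0.0678]
[0.542  0.0302 0.0672] [-1.3955  0.5179  2.6955]
22.2333 [-0.4428  0.2369 -0.2661  1.0681  0.     -1.3003]
```

View pics/rel2_scene.png

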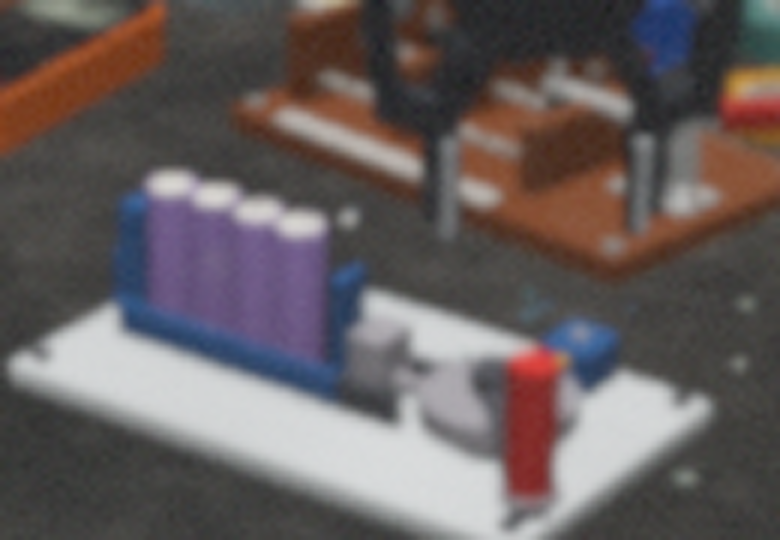

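View pics/rel2_top.png

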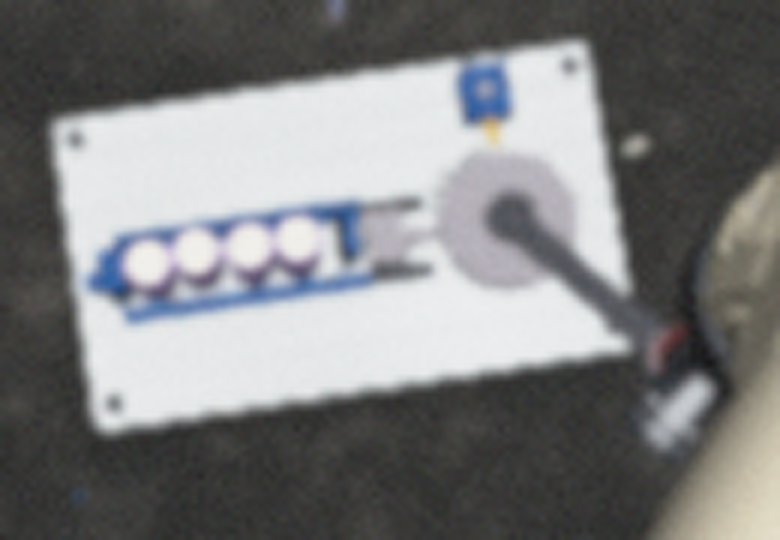

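All four tops are in one row, at top-crop x = 147, 198, 250 and 298. Next I'll grip the post and swing to 0.6 rad, recording the force on the way.

```bash
cat > lev.py <<'E'
from h import *
PV=W(0,-.115)
A0=np.radians(220)+TH
def pose(phi,r=.1,z=.083):
    a=A0-phi; return P(PV+r*np.array([np.cos(a),np.sin(a)]),z),q(a-np.pi/2)
def meas():
    t=np.array(read_tcp_pos())[:2]-PV; a=np.arctan2(t[1],t[0])%(2*np.pi)
    f=[]
    for _ in range(4): pause(.02); f.append(read_wrist_force())
    f=np.mean(f,0); tc=np.array([np.sin(a),-np.cos(a)])  # clockwise tangent
    return A0-a, np.hypot(*t), f[:2]@tc, f[:2]@t/np.hypot(*t), f[2]
def sweep(phis,r=.1):
    for ph in phis:
        p,o=pose(ph,r); servo_line(p,o,velocity=.04)
        m=meas(); print("cmd %.3f phi %.3f r %.4f Ft %.2f Fr %.2f Fz %.2f"%((ph,)+m))
E
python3 - <<'E'
from lev import *
print(PV, read_wrist_force())
p,o=pose(0)
print(servo_line(p,o,velocity=.12,max_force=8),read_tcp_pos())
print(meas())
gripper_to(0,20); pause(.2); print(read_gripper_width(),meas(),read_time())
s=snapshot("scene");cv2.imwrite("pics/grip.png",cv2.resize(s["color"][150:250,265:395],None,fx=6,fy=6,interpolation=cv2.INTER_CUBIC))
E
```

```text
[ 0.55796483 -0.06954028] [ 0.48332231  0.45924349 -0.20096224]
False [ 0.49303312 -0.14536873  0.0835449 ]
(np.float64(-0.005025911937981409), np.float64(0.09983025199692586), np.float64(0.24335515900056562), np.float64(0.10094041309862237), np.float64(0.3304768169833572))
0.019400456869226233 (np.float64(0.003560144863251846), np.float64(0.09994447304476844), np.float64(3.0057066559687002), np.float64(0.3788078591594862), np.float64(6.135106507192474)) 23.975
```

View pics/grip.png

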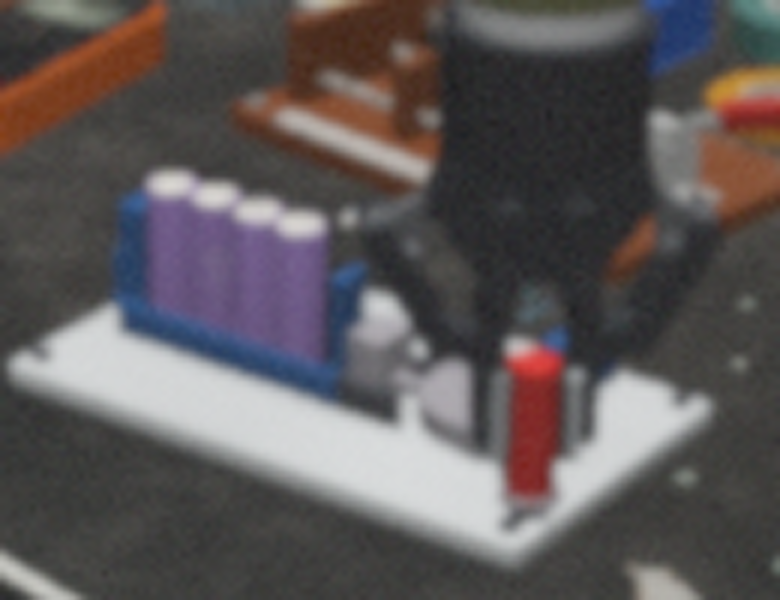

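Run:
```python
from lev import *
sweep(np.arange(.02,.601,.02)); print(read_time())
```

```text
cmd 0.020 phi 0.006 r 0.0998 Ft -3.71 Fr 0.32 Fz 2.67
cmd 0.040 phi 0.030 r 0.0998 Ft -4.41 Fr 0.88 Fz 4.42
cmd 0.060 phi 0.053 r 0.0999 Ft -3.84 Fr 1.18 Fz 5.63
cmd 0.080 phi 0.073 r 0.0999 Ft -4.50 Fr 1.00 Fz 5.35
cmd 0.100 phi 0.093 r 0.0999 Ft -4.91 Fr 1.27 Fz 5.71
cmd 0.120 phi 0.113 r 0.0999 Ft -4.75 Fr 1.26 Fz 5.75
cmd 0.140 phi 0.132 r 0.1000 Ft -4.26 Fr 1.07 Fz 5.31
cmd 0.160 phi 0.150 r 0.1000 Ft -5.29 Fr 0.83 Fz 5.10
cmd 0.180 phi 0.165 r 0.0999 Ft -6.77 Fr 0.76 Fz 4.05
cmd 0.200 phi 0.185 r 0.0999 Ft -6.76 Fr 0.79 Fz 3.84
cmd 0.220 phi 0.207 r 0.0999 Ft -7.18 Fr 1.31 Fz 3.37
cmd 0.240 phi 0.229 r 0.0999 Ft -5.57 Fr 0.63 Fz 4.73
cmd 0.260 phi 0.250 r 0.1000 Ft -5.22 Fr 1.02 Fz 5.04
cmd 0.280 phi 0.272 r 0.1000 Ft -4.99 Fr 1.12 Fz 5.70
cmd 0.300 phi 0.292 r 0.1000 Ft -4.70 Fr 0.97 Fz 5.56
cmd 0.320 phi 0.313 r 0.1000 Ft -4.39 Fr 0.70 Fz 5.44
cmd 0.340 phi 0.331 r 0.1000 Ft -5.34 Fr 0.99 Fz 5.39
cmd 0.360 phi 0.349 r 0.1000 Ft -5.89 Fr 1.43 Fz 5.01
cmd 0.380 phi 0.369 r 0.1000 Ft -6.28 Fr 1.07 Fz 4.91
cmd 0.400 phi 0.387 r 0.1001 Ft -6.90 Fr 1.66 Fz 4.93
cmd 0.420 phi 0.405 r 0.1001 Ft -7.83 Fr 1.80 Fz 4.51
cmd 0.440 phi 0.421 r 0.1001 Ft -8.52 Fr 1.39 Fz 4.21
cmd 0.460 phi 0.445 r 0.1001 Ft -7.88 Fr 1.41 Fz 4.74
cmd 0.480 phi 0.468 r 0.1001 Ft -6.47 Fr 1.38 Fz 5.51
cmd 0.500 phi 0.489 r 0.1002 Ft -6.41 Fr 1.26 Fz 5.96
cmd 0.520 phi 0.510 r 0.1002 Ft -6.13 Fr 1.39 Fz 6.20
cmd 0.540 phi 0.530 r 0.1003 Ft -5.93 Fr 1.67 Fz 6.54
cmd 0.560 phi 0.551 r 0.1003 Ft -5.66 Fr 1.35 Fz 5.84
cmd 0.580 phi 0.569 r 0.1003 Ft -6.70 Fr 1.43 Fz 6.63
cmd 0.600 phi 0.588 r 0.1003 Ft -6.94 Fr 1.36 Fz 6.32
33.525
```

Run:
```python
from lev import *
sweep(np.arange(.62,.781,.02)); print(read_time())
```

```text
cmd 0.620 phi 0.607 r 0.1003 Ft -7.40 Fr 2.05 Fz 6.32
cmd 0.640 phi 0.626 r 0.1003 Ft -8.04 Fr 1.59 Fz 6.84
cmd 0.660 phi 0.643 r 0.1003 Ft -9.20 Fr 2.29 Fz 6.10
cmd 0.680 phi 0.664 r 0.1004 Ft -8.44 Fr 2.04 Fz 6.41
cmd 0.700 phi 0.685 r 0.1005 Ft -8.74 Fr 2.34 Fz 6.60
cmd 0.720 phi 0.707 r 0.1005 Ft -8.10 Fr 1.97 Fz 7.54
cmd 0.740 phi 0.729 r 0.1005 Ft -8.36 Fr 1.77 Fz 7.12
cmd 0.760 phi 0.750 r 0.1006 Ft -8.54 Fr 2.02 Fz 7.38
cmd 0.780 phi 0.769 r 0.1006 Ft -6.87 Fr 1.86 Fz 7.83
36.375
```

Run:
```python
from lev import *
sweep([.795,.81]); pause(.5); print(meas(),read_gripper_width(),read_time())
for n in ("scene","top"):
    s=snapshot(n);x0,y0=(265,150) if n=="scene" else (265,145)
    cv2.imwrite(f"pics/fin_{n}.png",cv2.resize(s["color"][y0:y0+90,x0:x0+130],None,fx=6,fy=6,interpolation=cv2.INTER_CUBIC))
```

```text
cmd 0.795 phi 0.783 r 0.1006 Ft -7.51 Fr 1.56 Fz 8.32
cmd 0.810 phi 0.799 r 0.1006 Ft -7.15 Fr 1.46 Fz 8.06
(np.float64(0.7985051162561776), np.float64(0.10062924984293256), np.float64(-7.21055758079596), np.float64(1.4681366697937057), np.float64(8.216182442008591)) 0.01938944585936094 37.575
```

View pics/fin_scene.png

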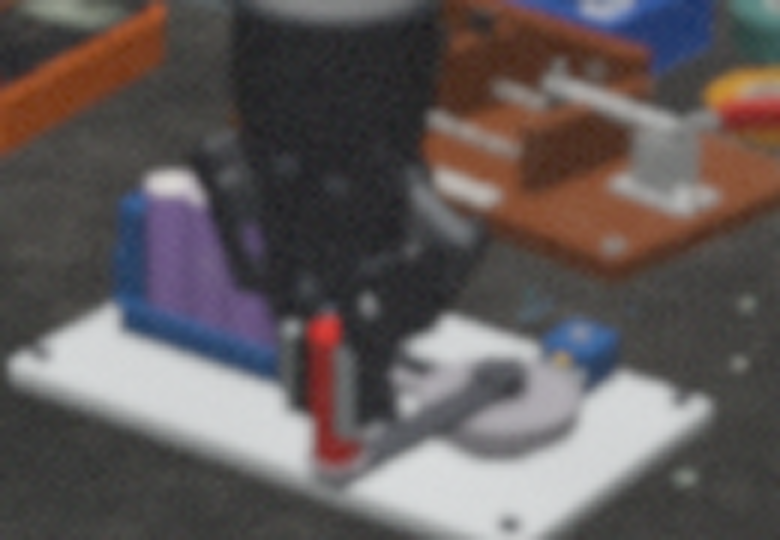

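View pics/fin_top.png

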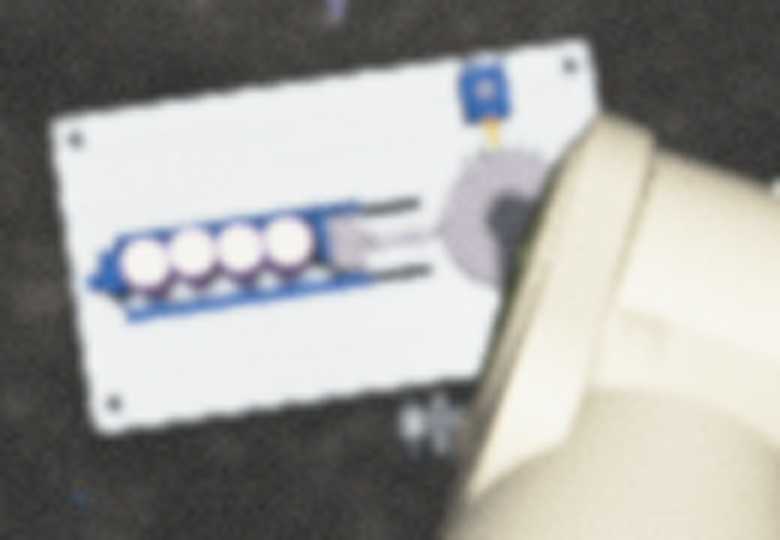

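The row is pressed together, with the four tops at x = 146–288 in the top crop and the pad against them. The lever is steady at about 0.80 rad from rest, and I felt exactly three clicks.

Run:
```python
from bench import *
job_done(); print(read_time())
```

```text
the job is handed in; nothing more can be done
the job is handed in; nothing more can be done
```

Both loose cells now stand in the channel next to the two already there, and none was knocked over. The job was handed in at about 37.6 s, with the gripper still holding the lever past the third click. The hand-in gives no verdict, so my last checks are all I have:

- **Cells:** the last pictures show four cell tops in one straight row with the pad against it. The arm partly hides the row in the scene view, so the top view is the one that shows all four.
- **Clicks:** I felt three. The resistance peaked at the post at about 0.21, 0.43 and 0.65 rad from rest. The third drop was less sharp than the others, probably because the pad was starting to press on the row. It came where the spacing of the first two predicted.
- **Lever at hand-in:** it stood still at 0.80 rad from rest, with about 7.2 N of spring force on the grip. I put the lever at about 0.83–0.84 rad measured from the pawl (the third notch is at 0.84). That rests on a pawl offset of about 0.03–0.04 rad taken from the clicks; a rougher camera estimate gave 0.01, which would mean about 0.81. Both are inside the 0.76–0.92 window.
- **Not measured:** the pad's own force on the cells and how far the cells lean. I judged both only from the pictures.

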